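# Dip the coolant reservoir with the gauge rod and hold it level for reading

### The arm

A 6-joint arm with a two-finger parallel gripper is mounted at the origin on a cart in front of the work surface, level with it; the furniture and walls round the work are solid. World frame = base frame: x ahead of the robot, y to its left, z up, the work surface at z = 0. Lengths are in m, angles in rad, forces in N, time in s.
With the tool pointing down it reaches from about 0.325 to 0.775 m from the base axis. Payload 9.3 kg.
Tool frame: the origin (TCP) lies midway between the tips of the shut fingers; the grasp point (between the pads) lies 19 mm behind it (r.grip_depth is the distance from the TCP to the grasp point, in m); z points along the fingers, y is the line along which they close (so a half turn about z gives the same grasp; the last joint's range is limited). The gripper opens to 85 mm and grips with 20 to 120 N. Pads are 22 mm wide; open, the fingers measure 114 mm over their backs; the gripper's body (76 mm by 85 mm) begins 54 mm behind the grasp point. The pads swing forward as they close: fully open they stand 13 mm farther back than shut.
Start: joints at [-0.153, 0.259, 0.021, 1.334, 0, 1.418], TCP at [0.55, -0, 0.207] pointing down, gripper open.
Joint ranges: [-3.04, 3.04], [-0.91, 1.82], [-1.04, 1.36], [-1.92, 1.95], [-1.52, 1.45], [-3.14, 3.14]. Speed limits (rad/s): [2.22, 2.22, 2.79, 3.14, 3.14, 3.14].

### API

Orientations are given as [roll, pitch, yaw] about the fixed x, y, z axes, in that order (R = Rz(yaw) Ry(pitch) Rx(roll)).
In Python, from station import monitor, imaging, r, finder gives the robot as it stands.
- The arm moves only by the tool jog_arm, never from a script. Its argument "increments" is a list of rows, each an object with "fingers": the closure, from -1 (fully open) to 1 (shut); "translation": the shift along the tool's x, y, z in cm, a list of three; "turn": the turn, a rotation vector about the tool's x, y, z in rad, a list of three. A call has 1 to 20 rows; each row shifts and turns the commanded pose from where the row before left it, along the tool's axes as they then stand; what a row does not reach is not made up. A row lasts 1/12 s, in which the tool goes at most 41.7 mm and 7.16 degrees, less where a joint would pass 70% of its speed; a pose out of reach is approached as far as the arm can. A call is refused whole if a number of a shift passes 4.17 or a number of a turn 0.125, either way. A call with a gripper value outside its range is refused whole. The fingers move at their own pace and stop on an object; the grip force is fixed at half the most. Time passes only in rows, so rows that do not move let the fingers close. It gives the time, the measured TCP pose, the force, the opening and the grip force at its end, in the units of the state.
- monitor.read_state(): the state, without advancing time (a new reading comes with each control period).
- imaging.grab_frame(name): name is "scene" or "side" or "wrist"; returns (picture, depth): 400x640x3 uint8, red, green, blue; 400x640 float32, m along the optical axis (not along the pixel's ray), 0 where there is no reading.
- imaging.camera_info(name): a dict with "vertical_fov" (degrees; the focal length in pixels is half the picture's height over the tangent of half this angle, whatever the lens; pixels are square), "cx", "cy" (the principal point, pixels), "dist" ([k1, k2, p1, p2, k3] as OpenCV has them; the pictures are not rectified), "camera_from_world" (4x4, takes a point from world to camera coordinates). Camera axes: x right, y down, z forward; pixel columns grow to the right and rows downward; lengths in m; the calibration is good to about 2 mm. A picture is of the moment at which its call begins: read the wrist's pose just before it. camera_info takes no time and is no camera call; for the wrist camera it gives the pose at the moment of the call.
- r.job_done(): hands the job in; it is judged then, once.
Trained networks look in the newest picture that a camera, given by its name, has taken for a name from the list of things; names that differ only in an ending like _2 or _b are one class to them, and where a whole thing is asked for, a point or a joint stands for the part that bears it (a point fixed in the world has none). Each returns a list of dicts, best first, with "score" (0 to 1); they miss things now and then, are a little off and sometimes report something else, mostly with a low value. They report only what shows in the picture. A call takes as long as a camera call. They do not tell look-alikes from the thing itself.
- finder.masks_of(camera, target): "pixels" (400x640 bool, what is visible of it) and "rect" ([left, top, width, height] in pixels, round what is visible of it).
- finder.spot_point(camera, target): "point" ([column, row] in pixels: a listed point, or the origin of a listed thing).
The state is a dict: "time_s": time; "joints": joint angles; "qd": joint speeds; "effort": joint torques, N m; "tcp_pos": TCP position; "orientation": TCP orientation; "wrist_force": force on the tool from outside, world axes, zero at the start; "ft_torque": the same for the moment, N m; "grip_width": finger opening in m; "grasp_force": force on a finger pad.
Only numpy, scipy, OpenCV 4.12 (cv2) and the standard library are available. Lean on these libraries where they do the work, as an engineer would, in place of code of your own. Each camera call takes 0.05 s, during which the arm holds its last target. There are 200 camera calls.

### The job

Check the level of the small coolant reservoir: slide the cover on its sloping front fully aside, take the gauge rod from its cradle, and push it into the guide tube until its collar stops on the tube's rim. Then draw it right out and hold it level and still, at least 20 cm above the worktop, for someone to read; finish while still holding the rod like this, with the cover left open and the things standing round about left in place.

Things in the scene. Friction and masses are not known exactly. Their poses are not given: they have to be found in the camera images.
- reservoir: Fixed grey sheet-metal tank, 115 (x) x 150 (y) x 125 mm, with a front (-x side) that slopes back at 45 degrees from 65 mm height at x = -60 mm to 125 mm height at x = 0. Origin under its centre on the worktop, y to its left. A black filler cap on top reaches 142 mm. Turned up to 0.3 rad.
- guide_tube: Steel guide tube fixed square to the sloping front, origin at the centre of its rim, which is at (-34, -40, 99) mm in the reservoir's frame. Its z axis is the bore, pointing out: up at 45 degrees and towards the robot (the reservoir's -x); its y is the reservoir's y, its x points up the slope. Outside diameter 34 mm, bore 18 mm, 92 mm deep; the rim stands 5 mm off the slope.
- cover (a joint): Sliding of the flat cover (46 x 46 x 3 mm, 1 mm above the rim of the guide tube), m: 0 = over the tube, 0.07 = fully aside. It moves along the reservoir's +y, stays where left, and takes about 1.5 N. It starts covering the tube (0 to 0.012).
- cover_tab (a point): A point on the upright tab of the cover, 28 mm out from the plane of the tube's rim and moving with the cover. The tab is 8 mm thick (along y), 30 mm long up the slope, stands square to the slope and ends 9 mm beyond this point (37 mm out from the rim plane). The axes are those of guide_tube.
- cradle: Fixed white stand; holds the rod level, axis 60 mm up: base plate 165 x 60 x 8 mm, two uprights 40 mm wide and up to 68 mm high with notches open upwards at x = -16 mm and x = +60 mm, and a post 10 mm wide, 53 mm high under the grip's end at x = -84 mm. Each is 8 mm thick. Origin on the worktop below the rod's collar; x is the way the rod points.
- gauge_rod: Gauge rod, 170 mm long in all, 80 g, loose in the cradle. Origin on its axis at the tip side of the collar (the face that stops on the tube's rim). x points to the tip: steel rod of 8 mm diameter with round end, tip at x = +80 mm; collar of 32 mm diameter from x = 0 to -8 mm; black square grip 14 x 14 mm from x = -8 to -90 mm. Lies level at the start, tip away from the robot.
- gauge_grip (a point): Middle of the free part of the grip, on the rod's axis, 55 mm behind the collar's stop face (x = -55 mm of gauge_rod); same axes as gauge_rod. It is clear of the uprights on both sides. Pinch it across its sides. The rod must turn 45 degrees tip down for the tube and back for the reading: a tool leaning 20 to 45 degrees at the pick (fingers pointing forward) is comfortable.
- gauge_tip (a point): The tip of the gauge rod (x = +80 mm of gauge_rod).
- vial: Bystander: small vial with black cap, 21 mm wide, 41 mm high, origin under its centre.
- marker: Bystander: marker pen lying, 137 mm long.
- petri_dish: Bystander: clear petri dish, 59 mm wide, 14 mm high.
- small_jar: Bystander: white jar, 55 mm wide, 69 mm high.
Mind the look-alikes: they are no part of the job. There is more than one size of the gauge_rod; the one meant has the size given above.

How it is judged:
On the way, in this order (a step that is already met when the one before it is completed fails the run):
1. the cover is slid fully aside (at least 60 of its 70 mm) (value of joint cover above 0.06 m), for 0.2 s.
2. the rod is in the guide tube, in line with it, and its collar stops on the rim (z of gauge_rod in the frame of guide_tube below 0.003 m and distance between gauge_rod and guide_tube below 0.01 m and z of gauge_tip in the frame of guide_tube below -0.074 m and angle between the x axis of gauge_rod and the z axis of guide_tube, either way round below 0.16 rad), for 0.2 s.
3. the rod is drawn right out of the guide tube (z of gauge_tip in the frame of guide_tube above 0.01 m), for 0.1 s.
At the end, for the whole second after the job is handed in: The rod is held in the fingers, still (under 30 mm/s and 0.15 rad/s), level within 10 degrees, grip and tip at least 190 mm above the worktop, touching neither reservoir nor cradle; the cover is still open by at least 55 mm (angle between gauge_rod's own x axis and vertical between 1.396 and 1.745 rad and height (world z) of each of gauge_tip, gauge_grip above 0.19 m and contact force between gauge_rod and the fingers above 1 N and contact force between gauge_rod and reservoir below 0.1 N and contact force between gauge_rod and cradle below 0.1 N and linear speed of gauge_rod below 0.03 m/s and angular speed of gauge_rod below 0.15 rad/s and value of joint cover above 0.055 m); the arm keeps its last pose, push and grip.
It fails at once if the gauge rod is dropped to the worktop (height (world z) of gauge_grip below 0.02 m or height (world z) of gauge_rod below 0.025 m).
It fails at once if a bystander is moved more than 30 mm (distance of any of vial, marker, petri_dish, small_jar from where it was at the start of the episode above 0.03 m).
It also fails if it takes over 64 s, if anything falls off the work surface, if the arm or the gripper's body presses on something with over 40 N, if the wrist force passes 120 N, or if a joint passes its speed limit or range.

## Working session

There is one attempt and no reset: what is moved stays moved. The work goes in short steps, Python scripts to look and compute and a tool call to move; the robot and the scene stay as the last step left them, time stands still between calls to the robot, and variables do not carry over. Pictures are saved under pics/ and viewed, at most 10 in all, crops included, and the job is handed in when it is done.

Besides the shell and the picture viewer there is one more tool, called after "Call:" as name(argument=value, ...), one argument or row to a line, values as JSON. jog_arm: Moves the arm, as the interface text tells. Its arguments: {"type":"object","properties":{"increments":{"type":"array","items":{"type":"object","properties":{"fingers":{"type":"number"},"translation":{"type":"array","items":{"type":"number"}},"turn":{"type":"array","items":{"type":"number"}}}}}},"required":["increments"]}

```bash
mkdir -p pics; ls
cat > h.py <<'E'
import numpy as np,cv2
from station import monitor,imaging,r,finder
from scipy.spatial.transform import Rotation as R
def K(n):
    i=imaging.camera_info(n);f=200/np.tan(np.radians(i["vertical_fov"])/2)
    return np.array([[f,0,i["cx"]],[0,f,i["cy"]],[0,0,1]]),np.array(i["dist"],float),np.array(i["camera_from_world"])
def rays(n,px):
    k,d,T=K(n);u=cv2.undistortPoints(np.array(px,float).reshape(-1,1,2),k,d).reshape(-1,2)
    return np.c_[u,np.ones(len(u))],T
def world(n,px,depth):
    u,T=rays(n,px);p=u*np.asarray(depth).reshape(-1,1)
    return (p-T[:3,3])@T[:3,:3]
def cloud(n,depth,mask):
    v,u=np.nonzero(mask&(depth>0));return world(n,np.c_[u,v],depth[v,u])
def proj(n,P):
    k,d,T=K(n);return cv2.projectPoints(np.array(P,float).reshape(-1,3),cv2.Rodrigues(T[:3,:3])[0],T[:3,3],k,d)[0].reshape(-1,2)
E
cat > a.py <<'E'
from h import *
ims=[]
for c in ["scene","side"]:
    im,d=imaging.grab_frame(c);np.savez(f"{c}.npz",im=im,d=d)
    for t in ["reservoir","guide_tube","cover_tab","cradle","gauge_rod","gauge_grip","gauge_tip","vial","marker","petri_dish","small_jar"]:
        for q in finder.spot_point(c,t)[:3]:
            u,v=q["point"];
            iu,iv=int(round(u)),int(round(v))
            z=d[iv,iu] if 0<=iu<640 and 0<=iv<400 else 0
            print(c,t,round(q["score"],2),np.round(q["point"]),world(c,[[u,v]],[z]).round(3)[0])
    ims.append(im)
for i,c in enumerate(["scene","side"]): cv2.imwrite(f"pics/{c}0.png",ims[i][:,:,::-1])
print(monitor.read_state())
E
python3 a.py
```

```text
pics
scene reservoir 0.62 [279. 210.] [0.474 0.332 0.029]
scene cover_tab 0.6 [336. 236.] [0.507 0.07  0.069]
scene cover_tab 0.49 [336. 260.] [0.505 0.064 0.008]
scene cradle 0.92 [334. 258.] [0.506 0.076 0.005]
scene gauge_rod 0.67 [333. 236.] [0.501 0.076 0.068]
scene gauge_rod 0.46 [302. 234.] [0.486 0.212 0.008]
scene gauge_grip 0.82 [315. 242.] [0.455 0.079 0.063]
scene gauge_grip 0.59 [312. 227.] [ 0.539  0.25  -0.002]
scene gauge_tip 0.78 [364. 232.] [ 0.653  0.161 -0.002]
scene gauge_tip 0.6 [282. 238.] [ 0.44   0.232 -0.002]
scene vial 0.47 [261. 240.] [ 0.385  0.249 -0.001]
scene vial 0.31 [278. 270.] [0.364 0.083 0.012]
scene marker 0.81 [307. 301.] [ 0.379 -0.031 -0.002]
scene petri_dish 0.63 [279. 273.] [0.36  0.073 0.01 ]
scene small_jar 0.88 [347. 218.] [0.644 0.236 0.007]
side reservoir 0.74 [316. 198.] [0.498 0.333 0.031]
side guide_tube 0.34 [306. 166.] [0.476 0.351 0.107]
side cover_tab 0.51 [298. 160.] [0.457 0.367 0.117]
side cradle 0.69 [326. 265.] [0.508 0.079 0.01 ]
side gauge_rod 0.72 [326. 241.] [0.508 0.07  0.067]
side gauge_rod 0.56 [314. 228.] [0.489 0.2
[... 471 characters left out ...]
0.143]
{'time_s': 1.2, 'joints': array([-1.52623119e-01,  2.58593990e-01,  2.14874997e-02,  1.33370687e+00,
        1.18397961e-05,  1.41819414e+00]), 'qd': array([-0.00311303,  0.00014487, -0.00044334, -0.00021385, -0.00244743,
        0.00104135]), 'effort': array([ 8.91710515e-04, -5.55397904e+01,  3.44734812e+01,  1.68839633e-03,
       -1.81935538e-04, -4.75249374e-05]), 'tcp_pos': array([ 5.49988104e-01, -1.17560300e-05,  2.07077065e-01]), 'orientation': array([-3.14157762e+00, -1.42907755e-05,  1.57077540e+00]), 'wrist_force': array([0.24753575, 0.15822488, 0.50873961]), 'ft_torque': array([-0.00505439,  0.03562171, -0.02403286]), 'grasp_force': 0.0, 'grip_width': 0.08542337652017404}
```

Run:
```python
import numpy as np,cv2
a=np.load("scene.npz")["im"][160:320,230:400];b=np.load("side.npz")["im"][140:320,230:410]
a=cv2.resize(a,(0,0),fx=2.3,fy=2.3,interpolation=3);b=cv2.resize(b,(0,0),fx=2.2,fy=2.2,interpolation=3)
h=max(a.shape[0],b.shape[0]);o=np.zeros((h,a.shape[1]+b.shape[1],3),np.uint8)
o[:a.shape[0],:a.shape[1]]=a;o[:b.shape[0],a.shape[1]:]=b
cv2.imwrite("pics/c1.png",o[:,:,::-1]);print(o.shape)
```

```text
(396, 787, 3)
```

View pics/c1.png

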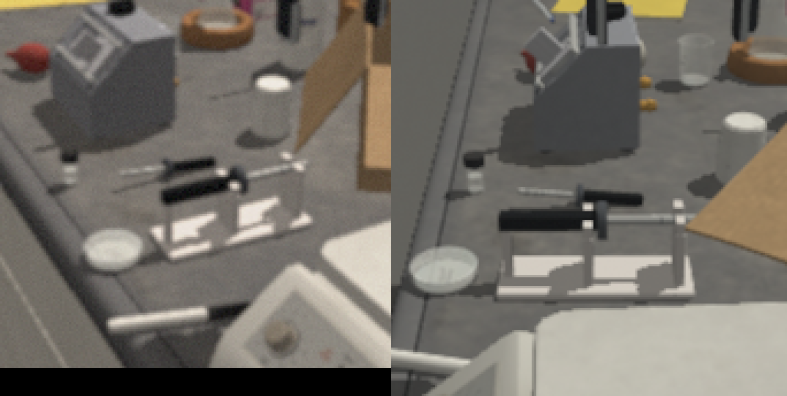

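View pics/scene0.png

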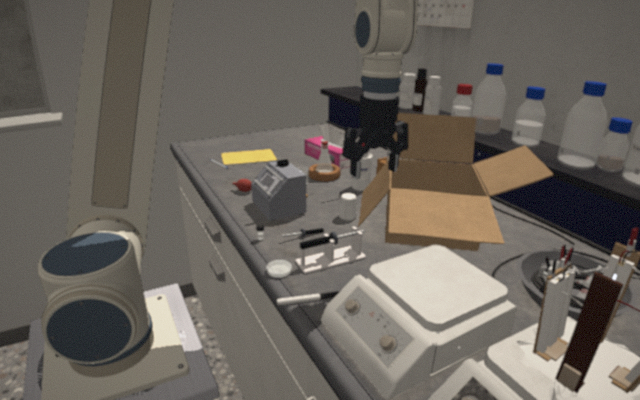

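```bash
cat > b.py <<'E'
from h import *
T=np.array(imaging.camera_info("wrist")["camera_from_world"]);s=monitor.read_state()
Rt=R.from_euler("xyz",s["orientation"]).as_matrix()
Ti=np.linalg.inv(T);print("cam in tool",(Rt.T@(Ti[:3,3]-s["tcp_pos"])).round(3),"\n",(Rt.T@Ti[:3,:3]).round(3),K("wrist")[0][0,0],K("side")[0][0,0],K("scene")[0][0,0])
for c in ["scene","side"]:
    im,d=imaging.grab_frame(c)
    for t in ["reservoir","cradle","gauge_rod"]:
        for m in finder.masks_of(c,t)[:2]:
            mk=m["pixels"];P=cloud(c,d,mk);np.save(f"{c}_{t}.npy",P)
            print(c,t,m["score"],m["rect"],len(P),np.percentile(P,[2,50,98],axis=0).round(3).tolist())
E
python3 b.py
```

```text
cam in tool [ 0.077 -0.001 -0.166] 
 [[ 0.    -0.955 -0.298]
 [ 1.     0.    -0.   ]
 [ 0.    -0.298  0.955]] 304.863135301187 419.49245957355424 415.7418660147142
scene reservoir 0.55 [248.6, 160.7, 56.4, 63.1] 2531 [[0.444, 0.327, 0.009], [0.488, 0.34, 0.079], [0.553, 0.475, 0.13]]
scene cradle 0.83 [293.6, 227.7, 71.3, 45.0] 1388 [[0.419, 0.051, -0.002], [0.492, 0.075, 0.006], [0.573, 0.115, 0.062]]
scene gauge_rod 0.91 [297.3, 230.9, 64.4, 20.7] 420 [[0.421, 0.067, -0.003], [0.48, 0.08, 0.061], [0.573, 0.182, 0.071]]
scene gauge_rod 0.48 [284.0, 228.8, 41.2, 7.9] 235 [[0.436, 0.206, -0.004], [0.489, 0.214, 0.008], [0.547, 0.253, 0.019]]
side reservoir 0.97 [290.7, 142.2, 58.3, 66.1] 2794 [[0.45, 0.328, 0.01], [0.507, 0.332, 0.079], [0.567, 0.441, 0.131]]
side cradle 0.67 [279.4, 233.7, 90.3, 43.3] 2081 [[0.424, 0.051, 0.002], [0.505, 0.072, 0.01], [0.581, 0.117, 0.067]]
side gauge_rod 0.8 [279.1, 231.8, 87.5, 15.6] 732 [[0.425, 0.067, 0.001], [0.481, 0.08, 0.064], [0.565, 0.213, 0.075]]
side gauge_rod 0.55 [287.8, 222.5, 55.8, 9.9] 259 [[0.438, 0.206, 0.003], [0.504, 0.213, 0.014], [0.552, 0.221, 0.024]]
```

```bash
cat > fit.py <<'E'
from h import *
from scipy.optimize import minimize
def fitres(P,x0=(0.52,0.40,0.0)):
    def sd(p):
        c,s=np.cos(p[2]),np.sin(p[2]);d=P-[p[0],p[1],0]
        x=c*d[:,0]+s*d[:,1];y=-s*d[:,0]+c*d[:,1];z=d[:,2]
        q=np.max([-.060-x,x-.055,y-.075,-.075-y,z-.125,((z-.065)-(x+.06))*.7071],axis=0)
        return q
    f=lambda p:np.sum(np.minimum(np.abs(sd(p)),.012))
    b=min((minimize(f,[x0[0]+a,x0[1]+e,w],method="Nelder-Mead",options=dict(xatol=1e-5,fatol=1e-6,maxiter=2000)) for a in(-.02,.02) for e in(-.02,.02) for w in(-.25,0,.25)),key=lambda r:r.fun)
    return b.x,b.fun/len(P)*1e3
def fitrod(P):
    c=P.mean(0)
    for _ in range(5):
        c=P.mean(0);v=np.linalg.svd(P-c)[2][0];v*=np.sign(v[0])
        e=np.linalg.norm((P-c)-np.outer((P-c)@v,v),axis=1);P=P[e<max(.02,0)] 
    t=(P-c)@v
    return c,v,t.min(),t.max(),len(P)
if __name__=="__main__":
    for c in ["scene","side"]:
        P=np.load(f"{c}_reservoir.npy");print(c,fitres(P))
    A=np.vstack([np.load(f"{c}_reservoir.npy") for c in["scene","side"]]);print(fitres(A))
    for c in["scene","side"]:
        Q=np.load(f"{c}_cradle.npy");Q=Q[(Q[:,2]<.02)&(Q[:,1]<.15)];print("base",cv2.minAreaRect((Q[:,:2]*1000).astype(np.float32)))
E
python3 fit.py
python3 - <<'E'
import sys;sys.path.insert(0,'.')
import os;os.chdir('.')
from h import *
print(world("side",[[316,198]],[1])[0])
for c in["scene","side"]:
    d=np.load(c+".npz")["d"];P=cloud(c,d,np.ones_like(d,bool))
    P=P[(P[:,0]>.40)&(P[:,0]<.6)&(P[:,1]>.0)&(P[:,1]<.14)&(P[:,2]>.052)&(P[:,2]<.072)]
    from fit import fitrod;print(c,fitrod(P))
E
```

```text
scene (array([ 0.50502934,  0.40568049, -0.01108014]), np.float64(2.5414791445940605))
side (array([ 0.50503052,  0.40632047, -0.01278292]), np.float64(2.641209832284747))
(array([ 0.50504843,  0.40608694, -0.01198484]), np.float64(2.604745453283685))
base ((504.78448486328125, 97.43437194824219), (94.41533660888672, 174.39808654785156), 86.59300231933594)
base ((503.07635498046875, 100.8768081665039), (99.09831237792969, 167.69398498535156), 86.93199920654297)
[0.49702708 0.32842036 0.03400033]
scene (array([0.49316672, 0.07833264, 0.06115765]), array([ 9.98478565e-01, -5.51346187e-02, -8.53566176e-04]), np.float64(-0.0738246252240962), np.float64(0.09453645257807036), 455)
side (array([0.49577075, 0.07824326, 0.06372631]), array([ 0.99818947, -0.06002591, -0.00382989]), np.float64(-0.07323820285270696), np.float64(0.08875649572355719), 772)
```

Call:
jog_arm(
  increments=[
    {"translation": [3.7, -1.7, 0], "turn": [0, 0, 0], "fingers": 0},
    {"translation": [3.7, -1.7, 0], "turn": [0, 0, 0], "fingers": 0},
    {"translation": [3.7, -1.7, 0], "turn": [0, 0, 0], "fingers": 0},
    {"translation": [3.7, -1.7, 0], "turn": [0, 0, 0], "fingers": 0},
    {"translation": [3.7, -1.7, 0], "turn": [0, 0, 0], "fingers": 0},
    {"translation": [3.7, -1.7, 0], "turn": [0, 0, 0], "fingers": 0},
    {"translation": [3.7, -1.7, 0], "turn": [0, 0, 0], "fingers": 0},
    {"translation": [3.7, -1.7, 0], "turn": [0, 0, 0], "fingers": 0},
    {"translation": [3.7, -1.7, 0], "turn": [0, 0, 0], "fingers": 0},
    {"translation": [3.7, -1.7, 0], "turn": [0, 0, -0.12], "fingers": 0},
    {"translation": [0, 0, 0], "turn": [0, 0, -0.12], "fingers": 0},
    {"translation": [0, 0, 0], "turn": [0, 0, -0.12], "fingers": 0},
    {"translation": [0, 0, 0], "turn": [0, 0, -0.12], "fingers": 0},
    {"translation": [0, 0, 0], "turn": [0, 0, -0.12], "fingers": 0},
    {"translation": [0, 0, 0], "turn": [0, 0, -0.12], "fingers": 0},
    {"translation": [0, 0, 0], "turn": [0, 0, -0.12], "fingers": 0},
    {"translation": [0, 0, 0], "turn": [0, 0, -0.12], "fingers": 0},
    {"translation": [0, 0, 0], "turn": [0, 0, -0.12], "fingers": 0},
    {"translation": [0, 0, 0], "turn": [0, 0, -0.12], "fingers": 0},
    {"translation": [0, 0, 0], "turn": [0, 0, -0.12], "fingers": 0},
  ],
)

```text
time_s: 3.27
tcp_pos: [0.38, 0.37, 0.2071]
orientation: [3.142, 0.0, 2.897]
wrist_force: [0.1, 0.1, -0.0]
grip_width: 0.0431
grasp_force: 0.0
```

Call:
jog_arm(
  increments=[
    {"translation": [0, 0, 0], "turn": [0, 0, -0.12], "fingers": 0},
    {"translation": [0, 0, 0], "turn": [0, 0, -0.12], "fingers": 0},
    {"translation": [0, 0, 0], "turn": [0, -0.112, 0], "fingers": 0},
    {"translation": [0, 0, 0], "turn": [0, -0.112, 0], "fingers": 0},
    {"translation": [0, 0, 0], "turn": [0, -0.112, 0], "fingers": 0},
    {"translation": [0, 0, 0], "turn": [0, -0.112, 0], "fingers": 0},
    {"translation": [0, 0, 0], "turn": [0, -0.112, 0], "fingers": 0},
    {"translation": [0, 0, 0], "turn": [0, -0.112, 0], "fingers": 0},
    {"translation": [0, 0, 0], "turn": [0, -0.112, 0], "fingers": 0},
    {"translation": [0, 0, 0], "turn": [0, 0, 0], "fingers": 0},
  ],
)

```text
time_s: 4.1
tcp_pos: [0.3768, 0.3681, 0.2041]
orientation: [-3.136, 0.786, 3.138]
wrist_force: [-0.3, -1.0, -2.5]
grip_width: 0.0425
grasp_force: 0.0
```

```bash
cat >> h.py <<'E'
def state():
    s=monitor.read_state();return np.array(s["tcp_pos"]),R.from_euler("xyz",s["orientation"]).as_matrix(),s
def frame(z,y):
    z=np.array(z,float);z/=np.linalg.norm(z);x=np.cross(y,z);x/=np.linalg.norm(x);return np.c_[x,np.cross(z,x),z]
def go(p,Rt=None):
    q,Rc,_=state();t=Rc.T@(np.array(p)-q)*100
    print("tool cm",t.round(2),"turn",(R.from_matrix(Rc.T@Rt).as_rotvec().round(3) if Rt is not None else ""))
E
python3 - <<'E'
from h import *
from fit import fitres
im,d=imaging.grab_frame("wrist");cv2.imwrite("pics/w1.png",im[:,:,::-1])
for t in["cover_tab","guide_tube"]:
    for q in finder.spot_point("wrist",t)[:2]:
        u,v=q["point"];z=d[int(round(v)),int(round(u))];print(t,q["score"],u,v,world("wrist",[[u,v]],[z]))
m=finder.masks_of("wrist","reservoir")
for q in m[:1]:
    P=cloud("wrist",d,q["pixels"]);print(q["score"],len(P),fitres(P[::8],(.505,.406)))
m=finder.masks_of("wrist","cover_tab")
for q in m[:1]:
    P=cloud("wrist",d,q["pixels"]);np.save("cov.npy",P)
    n=np.array([-.7071,.0085,.7071]);rim=np.array([.4705,.3665,.099]);h=(P-rim)@n
    print(q["score"],np.percentile(h,[2,20,50,80,98]));
    T=P[(h>.012)&(h<.045)];print("tab",len(T),np.percentile(T,[2,50,98],axis=0).round(4));C=P[(h<.012)];print("cov",np.percentile(C,[2,50,98],axis=0).round(4))
print(proj("wrist",[[.4705,.3665,.099],[.4507,.3667,.119]]))
E
```

```text
cover_tab 0.96 321.8 184.1 [[0.44683863 0.37443743 0.12526881]]
guide_tube 0.39 324.9 182.5 [[0.44695843 0.37778334 0.12528413]]
0.77 19991 (array([ 0.50726289,  0.41140966, -0.00914905]), np.float64(3.162262625530561))
0.84 [0.00049555 0.00156296 0.00222517 0.00324323 0.03555149]
tab 310 [[0.4398 0.3704 0.104 ]
 [0.4489 0.3741 0.1255]
 [0.4594 0.3779 0.1366]]
cov [[0.4571 0.3521 0.0881]
 [0.4714 0.3744 0.1027]
 [0.4887 0.3959 0.1197]]
[[313.40613078 171.40857063]
 [313.00184596 177.6273505 ]]
```

View pics/w1.png

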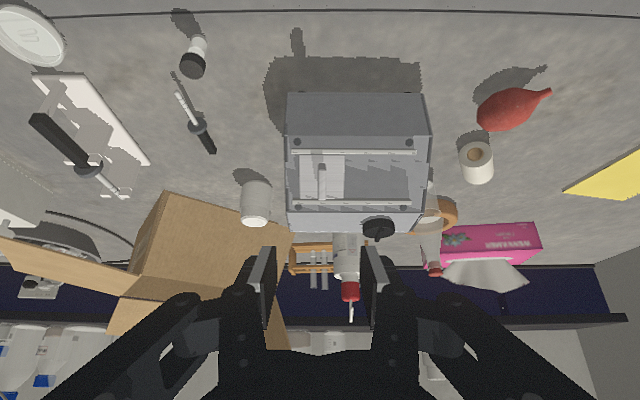

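Call:
jog_arm(
  increments=[
    {"translation": [0.8, 0.6, 2], "turn": [0, 0, 0], "fingers": 0},
    {"translation": [0, 0, 2.2], "turn": [0, 0, 0], "fingers": 0},
    {"translation": [0, 0, 2.2], "turn": [0, 0, 0], "fingers": 0},
    {"translation": [0, 0, 2.2], "turn": [0, 0, 0], "fingers": 0},
    {"translation": [0, 0, 2.2], "turn": [0, 0, 0], "fingers": 0},
    {"translation": [0, 0, 2], "turn": [0, 0, 0], "fingers": 0},
    {"translation": [0, 0, 0], "turn": [0, 0, 0], "fingers": 0.4},
    {"translation": [0, 0, 0], "turn": [0, 0, 0], "fingers": 0.6},
    {"translation": [0, 0, 0], "turn": [0, 0, 0], "fingers": 0.8},
    {"translation": [0, 0, 0], "turn": [0, 0, 0], "fingers": 1},
    {"translation": [0, 0, 0], "turn": [0, 0, 0], "fingers": 1},
    {"translation": [0, 0, 0], "turn": [0, 0, 0], "fingers": 1},
  ],
)

```text
time_s: 5.35
tcp_pos: [0.4646, 0.3755, 0.1117]
orientation: [3.14, 0.785, 3.13]
wrist_force: [0.6, 0.2, 0.0]
grip_width: 0.0
grasp_force: 0.0
```

Run:
```python
from h import *
im,d=imaging.grab_frame("wrist");a=im[100:400,170:470]
im2,_=imaging.grab_frame("side");b=im2[120:220,250:350]
o=np.hstack([cv2.resize(a,(400,400)),cv2.resize(b,(400,400),interpolation=3)]);cv2.imwrite("pics/w2.png",o[:,:,::-1])
for t in["cover_tab"]:
  for c in["wrist","side"]:
    for q in finder.spot_point(c,t)[:2]: print(c,q)
```

```text
wrist {'point': [308.1, 243.4], 'score': 0.75}
side {'point': [299.2, 160.6], 'score': 0.69}
side {'point': [298.6, 240.0], 'score': 0.39}
```

View pics/w2.png

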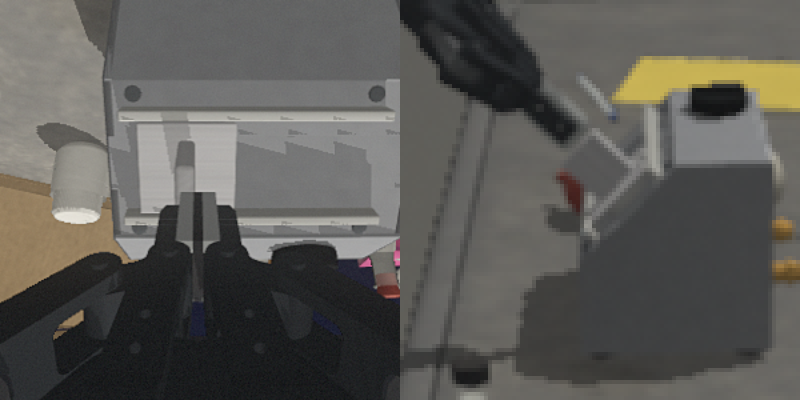

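Run:
```python
from h import *
p,Rc,s=state()
n=np.array([-.7071,.0085,.7071])
for c in["wrist","side"]:
    q=proj(c,[p,p-.019*Rc[:,2],[.4705,.3745,.099],[.4507,.3745,.119],[.4443,.3745,.1252]])
    o=(q-[170,100])*400/300 if c=="wrist" else (q-[250,120])*4+[400,0]
    print(c,o.round(0).tolist())
im,d=imaging.grab_frame("wrist")
for q in finder.masks_of("wrist","cover_tab")[:1]:
    P=cloud("wrist",d,q["pixels"]);up=np.array([.7071,0,.7071]);rim=np.array([.4705,.3665,.099])
    D=P-rim;h=D@n;T=D[(h>.012)&(h<.06)];print(len(T),"out",np.percentile(T@n,[2,50,98]),"up",np.percentile(T@up,[2,50,98]),"y",np.percentile(T[:,1],[2,50,98])+.3665)
    C=D[h<.012];print("cover up",np.percentile(C@up,[2,98]),"y",np.percentile(C[:,1],[2,98])+.3665,"out",np.median(C@n))
print("tcp out,up",(p-rim)@n,(p-rim)@up)
```

```text
wrist [[195.0, 189.0], [195.0, 209.0], [193.0, 169.0], [192.0, 196.0], [192.0, 206.0]]
side [[606.0, 165.0], [583.0, 144.0], [616.0, 184.0], [582.0, 153.0], [571.0, 143.0]]
494 out [0.0135329  0.03397499 0.03583967] up [-0.01553019 -0.01323231 -0.00192669] y [0.36764566 0.37105186 0.37506155]
cover up [-0.02287642  0.01767949] y [0.34973186 0.39282893] out 0.0019494223984838003
tcp out,up 0.012839403911057846 0.0043549129700590685
```

Call:
jog_arm(
  increments=[
    {"translation": [0, 0.5, 0], "turn": [0, 0, 0], "fingers": 1},
    {"translation": [0, 0.5, 0], "turn": [0, 0, 0], "fingers": 1},
    {"translation": [0, 0.5, 0], "turn": [0, 0, 0], "fingers": 1},
    {"translation": [0, 0.5, 0], "turn": [0, 0, 0], "fingers": 1},
  ],
)

```text
time_s: 5.98
tcp_pos: [0.4651, 0.3958, 0.1108]
orientation: [3.141, 0.784, 3.131]
wrist_force: [0.9, -0.1, -0.0]
grip_width: 0.0002
grasp_force: 0.0
```

Run:
```python
from h import *
p,Rc,s=state();print(p,s["grip_width"],s["grasp_force"],s["wrist_force"])
n=np.array([-.7071,.0085,.7071])
im,d=imaging.grab_frame("wrist")
for q in finder.masks_of("wrist","cover_tab")[:1]:
    P=cloud("wrist",d,q["pixels"]);up=np.array([.7071,0,.7071]);rim=np.array([.4705,.3665,.099])
    D=P-rim;h=D@n;T=D[(h>.012)&(h<.06)];print(len(T),"out",np.percentile(T@n,[2,50,98]),"up",np.percentile(T@up,[2,50,98]),"y",np.percentile(T[:,1],[2,50,98])+.3665)
    C=D[h<.012];print("cover up",np.percentile(C@up,[2,98]),"y",np.percentile(C[:,1],[2,98])+.3665,"out",np.median(C@n))
cv2.imwrite("pics/w3.png",cv2.resize(im[170:320,220:420],(800,600),interpolation=3)[:,:,::-1])
```

```text
[0.46507765 0.39582689 0.11081333] 0.0002460929357925517 0.0 [ 0.9170569  -0.11879999 -0.00749962]
1211 out [0.01342543 0.03427041 0.03688809] up [-0.01528398 -0.00398065  0.01308571] y [0.36861954 0.37360565 0.3764649 ]
cover up [-0.02274747  0.02120985] y [0.34980693 0.39360803] out 0.00206666632113603
```

View pics/w3.png

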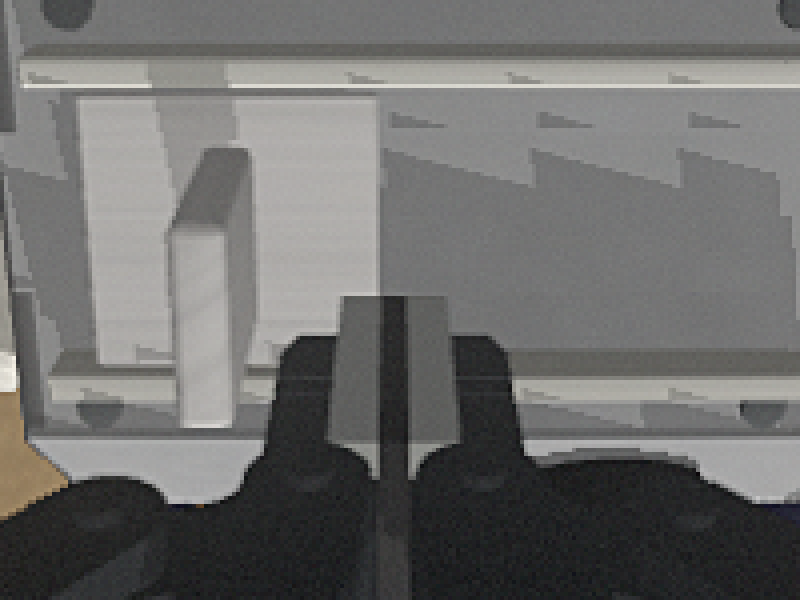

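Run:
```python
from h import *
p,Rc,s=state()
n=np.array([-.7071,.0085,.7071]);up=np.array([.7071,0,.7071]);rim=np.array([.4705,.3665,.099])
im,d=imaging.grab_frame("wrist")
for u,v in[(310,246),(310,255),(310,262),(310,275),(327,255),(318,250),(318,260),(318,270),(270,235),(270,252),(270,270)]:
    P=world("wrist",[[u,v]],[d[v,u]])[0];D=P-rim;print(u,v,d[v,u],"out %.3f up %.3f y %.4f"%(D@n,D@up,P[1]),"tool",(Rc.T@(P-p)).round(4))
```

```text
310 246 0.14894104 out 0.043 up -0.008 y 0.3932 tool [ 0.0125 -0.0033 -0.0309]
310 255 0.13981622 out 0.053 up -0.008 y 0.3935 tool [ 0.0125 -0.003  -0.0404]
310 262 0.13311225 out 0.060 up -0.008 y 0.3937 tool [ 0.0127 -0.0029 -0.0474]
310 275 0.12299314 out 0.070 up -0.008 y 0.3941 tool [ 0.0126 -0.0026 -0.058 ]
327 255 0.13951297 out 0.053 up -0.008 y 0.4013 tool [ 0.0126  0.0048 -0.0407]
318 250 0.14375484 out 0.049 up -0.008 y 0.3972 tool [ 0.0129  0.0007 -0.0362]
318 260 0.13675992 out 0.056 up -0.007 y 0.3972 tool [ 0.0118  0.0006 -0.0439]
318 270 0.12837002 out 0.065 up -0.007 y 0.3973 tool [ 0.0118  0.0006 -0.0526]
270 235 0.1557689 out 0.035 up -0.010 y 0.3725 tool [ 0.0148 -0.0239 -0.023 ]
270 252 0.1589099 out 0.035 up -0.001 y 0.3719 tool [ 0.0051 -0.0244 -0.0227]
270 270 0.16276851 out 0.034 up 0.010 y 0.3712 tool [-0.0059 -0.025  -0.0221]
```

Call:
jog_arm(
  increments=[
    {"translation": [0.4, -0.8, -0.5], "turn": [0, 0, 0], "fingers": 0},
    {"translation": [0, -0.8, 0], "turn": [0, 0, 0], "fingers": 0},
    {"translation": [0, -0.8, 0], "turn": [0, 0, 0], "fingers": 0},
    {"translation": [0, 0, 0], "turn": [0, 0, 0], "fingers": 0},
    {"translation": [0, 0, 1.1], "turn": [0, 0, 0], "fingers": 0},
    {"translation": [0, 0, 1.1], "turn": [0, 0, 0], "fingers": 0},
    {"translation": [0, 0, 1.1], "turn": [0, 0, 0], "fingers": 0},
    {"translation": [0, 0, 0], "turn": [0, 0, 0], "fingers": 0.5},
    {"translation": [0, 0, 0], "turn": [0, 0, 0], "fingers": 0.7},
    {"translation": [0, 0, 0], "turn": [0, 0, 0], "fingers": 1},
    {"translation": [0, 0, 0], "turn": [0, 0, 0], "fingers": 1},
    {"translation": [0, 0, 0], "turn": [0, 0, 0], "fingers": 1},
  ],
)

```text
time_s: 7.13
tcp_pos: [0.4814, 0.3708, 0.0885]
orientation: [-3.142, 0.784, 3.131]
wrist_force: [0.2, -0.8, -1.4]
grip_width: 0.0067
grasp_force: 60.5
```

Call:
jog_arm(
  increments=[
    {"translation": [0, 0.6, 0], "turn": [0, 0, 0], "fingers": 1},
    {"translation": [0, 0.6, 0], "turn": [0, 0, 0], "fingers": 1},
    {"translation": [0, 0.6, 0], "turn": [0, 0, 0], "fingers": 1},
    {"translation": [0, 0.6, 0], "turn": [0, 0, 0], "fingers": 1},
    {"translation": [0, 0.6, 0], "turn": [0, 0, 0], "fingers": 1},
    {"translation": [0, 0.6, 0], "turn": [0, 0, 0], "fingers": 1},
    {"translation": [0, 0.6, 0], "turn": [0, 0, 0], "fingers": 1},
    {"translation": [0, 0.6, 0], "turn": [0, 0, 0], "fingers": 1},
    {"translation": [0, 0.6, 0], "turn": [0, 0, 0], "fingers": 1},
    {"translation": [0, 0.6, 0], "turn": [0, 0, 0], "fingers": 1},
    {"translation": [0, 0.6, 0], "turn": [0, 0, 0], "fingers": 1},
    {"translation": [0, 0.2, 0], "turn": [0, 0, 0], "fingers": 1},
    {"translation": [0, 0, 0], "turn": [0, 0, 0], "fingers": 1},
  ],
)

```text
time_s: 8.22
tcp_pos: [0.4822, 0.4372, 0.0885]
orientation: [-3.135, 0.786, 3.133]
wrist_force: [-8.0, -14.3, 12.6]
grip_width: 0.0072
grasp_force: 63.1
```

Call:
jog_arm(
  increments=[
    {"translation": [0, 0, 0], "turn": [0, 0, 0], "fingers": 0.2},
    {"translation": [0, 0, 0], "turn": [0, 0, 0], "fingers": 0.2},
    {"translation": [0, 0, 0], "turn": [0, 0, 0], "fingers": 0.2},
    {"translation": [0, 0, -2], "turn": [0, 0, 0], "fingers": 0.2},
    {"translation": [0, 0, -3], "turn": [0, 0, 0], "fingers": 0.2},
    {"translation": [0, -2, -3], "turn": [0, 0, 0], "fingers": 0.2},
    {"translation": [0, -2.5, -2], "turn": [0, 0, 0], "fingers": 0.2},
    {"translation": [0, -2.5, 0], "turn": [0, 0, 0], "fingers": 0.2},
    {"translation": [0, 0, 0], "turn": [0, 0, 0], "fingers": 0.2},
  ],
)

```text
time_s: 8.97
tcp_pos: [0.4096, 0.3674, 0.1597]
orientation: [3.141, 0.784, 3.131]
wrist_force: [-0.6, -0.3, -0.7]
grip_width: 0.0344
grasp_force: 0.0
```

Run:
```python
from h import *
from fit import fitres
p,Rc,s=state();print(p)
n=np.array([-.7071,.0085,.7071]);up=np.array([.7071,0,.7071]);rim=np.array([.4705,.3665,.099])
im,d=imaging.grab_frame("wrist")
cv2.imwrite("pics/w4.png",cv2.resize(im[60:310,160:480],(768,600),interpolation=3)[:,:,::-1])
for t in["guide_tube","cover_tab"]:
    for q in finder.spot_point("wrist",t)[:2]:
        u,v=q["point"];z=d[int(round(v)),int(round(u))];print(t,q["score"],u,v,world("wrist",[[u,v]],[z]))
for q in finder.masks_of("wrist","guide_tube")[:1]:
    P=cloud("wrist",d,q["pixels"]);D=P-rim;h=D@n;print(len(P),"out",np.percentile(h,[2,20,50,80,98]));k=np.abs(h)<.006;print("rim pts",k.sum(),"up",np.percentile(D[k]@up,[1,50,99]),"y",np.percentile(P[k,1],[1,50,99]))
for q in finder.masks_of("wrist","cover")[:1]:
    P=cloud("wrist",d,q["pixels"]);D=P-rim;h=D@n;C=P[h<.012];print("cover y",np.percentile(C[:,1],[2,50,98]))
np.savez("w4.npz",im=im,d=d)
print(proj("wrist",[rim,rim+.028*n]))
```

```text
[0.40962045 0.36735893 0.15968758]
guide_tube 0.79 318.3 202.5 [[0.49424026 0.37042007 0.0897584 ]]
cover_tab 0.62 409.2 211.3 [[0.44728222 0.44031215 0.12218796]]
1147 out [-0.05914399 -0.01754555 -0.004262   -0.00339036 -0.0025217 ]
rim pts 778 up [-0.01542473 -0.00027529  0.01576357] y [0.35540899 0.37099619 0.38681297]
cover y [0.41869221 0.43611333 0.46403194]
[[312.60562904 200.01314859]
 [312.06405482 210.61113074]]
```

View pics/w4.png

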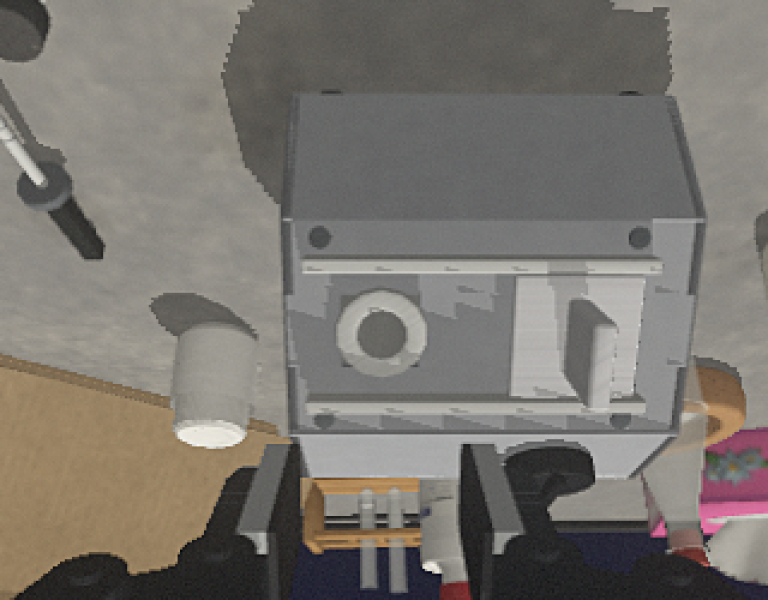

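Call:
jog_arm(
  increments=[
    {"translation": [0, -4.1, 0], "turn": [0, 0, 0], "fingers": -0.2},
    {"translation": [0, -4.1, 0], "turn": [0, 0, 0], "fingers": -0.2},
    {"translation": [0, -4.1, 0], "turn": [0, 0, 0], "fingers": -0.2},
    {"translation": [0, -4.1, 0], "turn": [0, 0, 0], "fingers": -0.2},
    {"translation": [0, -4.1, 0], "turn": [0, 0, 0], "fingers": -0.2},
    {"translation": [0, -4.1, 0], "turn": [0, 0, 0], "fingers": -0.2},
    {"translation": [0, -3.9, 0], "turn": [0.033, 0, 0.033], "fingers": -0.2},
    {"translation": [1.2, 0, 1.7], "turn": [0, 0, 0], "fingers": -0.2},
    {"translation": [1.2, 0, 1.7], "turn": [0, 0, 0], "fingers": -0.2},
    {"translation": [1.2, 0, 1.7], "turn": [0, 0, 0], "fingers": -0.2},
    {"translation": [0, 0, 0], "turn": [0, 0, 0], "fingers": -0.2},
  ],
)

```text
time_s: 10.13
tcp_pos: [0.4309, 0.1074, 0.1209]
orientation: [-3.134, 0.752, 3.083]
wrist_force: [0.2, 0.8, -0.0]
grip_width: 0.0513
grasp_force: 0.0
```

Run:
```python
from h import *
from fit import fitrod
p,Rc,s=state();print(p,s["orientation"],r.grip_depth)
im,d=imaging.grab_frame("wrist")
cv2.imwrite("pics/w5.png",im[:,:,::-1])
for t in["gauge_grip","gauge_rod","gauge_tip"]:
    for q in finder.spot_point("wrist",t)[:2]:
        u,v=q["point"];z=d[int(round(v)),int(round(u))];P=world("wrist",[[u,v]],[z])[0];print(t,q["score"],u,v,P.round(4),"tool",(Rc.T@(P-p)).round(4))
for q in finder.masks_of("wrist","gauge_rod")[:2]:
    P=cloud("wrist",d,q["pixels"]);P=P[(P[:,2]>.05)&(P[:,2]<.08)];print(q["score"],q["rect"],len(P))
    if len(P)>50:
        c,v,a,b,k=fitrod(P);print(c,v,a,b,k,"ends",c+a*v,c+b*v,"top",np.percentile(P[P[:,0]<.49,2],[5,50,95]))
psi=-.058;z=np.array([np.cos(psi),np.sin(psi),-1])/2**.5;g=np.array([.456,.0805,.0605])
go(g+.047*z,frame(z,[-np.sin(psi),np.cos(psi),0]))
np.savez("w5.npz",im=im,d=d)
```

```text
[0.430852   0.10739163 0.12092461] [-3.13366085  0.75216442  3.08339714] 0.0187
gauge_grip 0.56 429.7 171.1 [0.5147 0.2152 0.0134] tool [0.017  0.1136 0.1305]
gauge_rod 0.85 298.4 214.8 [0.5015 0.0868 0.066 ] tool [-0.0148 -0.0157  0.0892]
gauge_rod 0.74 440.9 153.2 [0.486  0.2184 0.0139] tool [0.0376 0.1149 0.1105]
gauge_tip 0.71 465.6 108.3 [0.4452 0.2301 0.    ] tool [0.0774 0.1241 0.0922]
gauge_tip 0.6 302.1 246.9 [0.6946 0.0683 0.0226] tool [-0.1268 -0.0216  0.2534]
0.95 [276.6, 143.4, 37.3, 104.9] 1957
[0.46721087 0.08776029 0.065894  ] [ 0.99861238 -0.04543402  0.02662836] -0.04972416148254238 0.1189485797819055 1956 ends [0.41755571 0.09001946 0.06456993] [0.58599439 0.08235598 0.0690614 ] top [0.05631256 0.06688978 0.06773032]
0.68 [418.1, 109.6, 49.4, 77.0] 0
tool cm [ 2.   -2.53 11.16] turn [-0.006 -0.031  0.002]
```

View pics/w5.png

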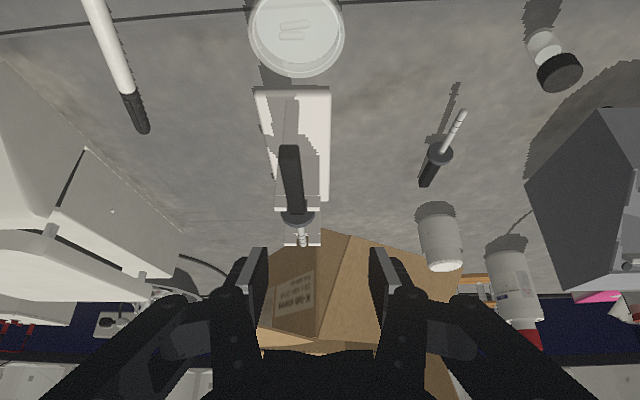

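Call:
jog_arm(
  increments=[
    {"translation": [0.7, -0.9, 1.5], "turn": [-0.002, -0.011, 0], "fingers": -0.2},
    {"translation": [0.7, -0.8, 1.5], "turn": [-0.002, -0.01, 0], "fingers": -0.2},
    {"translation": [0.6, -0.8, 1.5], "turn": [-0.002, -0.01, 0], "fingers": -0.2},
    {"translation": [0, 0, 0], "turn": [0, 0, 0], "fingers": -0.2},
    {"translation": [0, 0, 0], "turn": [0, 0, 0], "fingers": -0.2},
  ],
)

```text
time_s: 10.8
tcp_pos: [0.4606, 0.0914, 0.1068]
orientation: [-3.13, 0.748, 3.084]
wrist_force: [-0.5, -0.5, -0.1]
grip_width: 0.0516
grasp_force: 0.0
```

```bash
cat > m.py <<'E'
from h import *
from fit import fitrod
p,Rc,s=state();print(p,s["orientation"],np.abs(s["qd"]).max())
im,d=imaging.grab_frame("wrist")
for q in finder.masks_of("wrist","gauge_rod")[:1]:
    P=cloud("wrist",d,q["pixels"]);P=P[(P[:,2]>.05)&(P[:,2]<.08)&(P[:,1]<.14)];print(q["score"],q["rect"],len(P))
    c,v,a,b,k=fitrod(P);print(c,v,k,"ends",c+a*v,c+b*v,"top",np.percentile(P[P[:,0]<.49,2],[5,50,95]))
    Q=P[(P[:,0]>.43)&(P[:,0]<.475)];print("y mid grip",(Q[:,1].min()+Q[:,1].max())/2,np.percentile(Q[:,1],[2,98]))
psi=-.058;z=np.array([np.cos(psi),np.sin(psi),-1])/2**.5;g=np.array([.456,.0805,.0605])
go(g+.047*z,frame(z,[-np.sin(psi),np.cos(psi),0]))
for u,v in [(265,250),(260,270),(375,250),(380,270)]: print(u,v,(Rc.T@(world("wrist",[[u,v]],[d[v,u]])[0]-p)).round(4))
g2=p-.047*Rc[:,2];print("gripper centre proj",proj("wrist",[p,p-.028*Rc[:,2],g2]))
E
python3 m.py
```

```text
[0.46056751 0.09135654 0.10682265] [-3.13003806  0.74783345  3.08449552] 0.016162458620628727
0.89 [444.1, 90.8, 69.2, 93.8] 0fit.py:13: RuntimeWarning: Mean of empty slice.
  c=P.mean(0)
  ret = um.true_divide(
fit.py:15: RuntimeWarning: Mean of empty slice.
  c=P.mean(0);v=np.linalg.svd(P-c)[2][0];v*=np.sign(v[0])
Traceback (most recent call last):
  File "m.py", line 7, in <module>
    c,v,a,b,k=fitrod(P);print(c,v,k,"ends",c+a*v,c+b*v,"top",np.percentile(P[P[:,0]<.49,2],[5,50,95]))
              ~~~~~~^^^
  File "fit.py", line 18, in fitrod
    return c,v,t.min(),t.max(),len(P)
               ~~~~~^^
ValueError: zero-size array to reduction operation minimum which has no identity
```

```bash
sed -i 's/\[:1\]:$/:/; s/    c,v,a,b,k=/    if len(P)<50: continue\n    c,v,a,b,k=/' m.py; sed -i '3a print(s["joints"].round(3))' m.py; python3 m.py
```

```text
[0.46025648 0.09170353 0.10705518] [-3.13014944  0.7483349   3.08518023] 0.005034016457537287
[ 0.096 -0.158 -1.041 -0.054 -0.115  0.113]
0.88 [291.8, 130.5, 39.9, 120.4] 2587
[0.46763024 0.08651606 0.06515376] [ 0.99857716 -0.04728155  0.0246597 ] 2587 ends [0.41953404 0.08879336 0.06396604] [0.5877643  0.08082784 0.06812045] top [0.05626804 0.06590373 0.06666807]
y mid grip 0.08672162394859063 [0.0801752  0.09420517]
0.6 [444.6, 88.3, 70.2, 94.1] 0
tool cm [ 3.29 -1.07  7.88] turn [-0.01  -0.036  0.002]
265 250 [ 0.0111 -0.0244 -0.0335]
260 270 [ 0.0086 -0.0243 -0.0479]
375 250 [ 0.0118  0.0284 -0.0349]
380 270 [ 0.0123  0.027  -0.0545]
gripper centre proj [[315.92329252 241.64864927]
 [315.62923348 264.90937851]
 [315.36595206 285.78189647]]
```

```bash
cat > t.py <<'E'
from h import *
psi=-.058;f=np.radians(25);z=np.array([np.sin(f)*np.cos(psi),np.sin(f)*np.sin(psi),-np.cos(f)]);g=np.array([.4555,.0805,.0605])
Rt=frame(z,[-np.sin(psi),np.cos(psi),0])
go(g+.047*z-.05*z,Rt)
p,Rc,s=state();print("after turn, in target axes",Rt.T@(g-.003*z-p)*100)
E
python3 t.py
```

```text
tool cm [ 3.4  -1.12  2.86] turn [-0.01   0.313 -0.   ]
after turn, in target axes [ 2.36058121 -1.15768954  3.7596024 ]
```

Call:
jog_arm(
  increments=[
    {"translation": [0, 0, 0], "turn": [-0.003, 0.105, 0], "fingers": -0.2},
    {"translation": [0, 0, 0], "turn": [-0.003, 0.105, 0], "fingers": -0.2},
    {"translation": [0, 0, 0], "turn": [-0.003, 0.105, 0], "fingers": -0.2},
    {"translation": [0.8, -0.4, 1.2], "turn": [0, 0, 0], "fingers": -0.2},
    {"translation": [0.8, -0.4, 1.2], "turn": [0, 0, 0], "fingers": -0.2},
    {"translation": [0.8, -0.4, 1.2], "turn": [0, 0, 0], "fingers": -0.2},
    {"translation": [0, 0, 0], "turn": [0, 0, 0], "fingers": -0.2},
    {"translation": [0, 0, 0], "turn": [0, 0, 0], "fingers": -0.2},
  ],
)

```text
time_s: 11.67
tcp_pos: [0.4534, 0.0799, 0.0637]
orientation: [-3.14, 0.44, 3.083]
wrist_force: [-0.3, -0.3, 0.4]
grip_width: 0.0513
grasp_force: 0.0
```

```bash
python3 t.py; python3 m.py
python3 - <<'E'
from h import *
im,d=imaging.grab_frame("wrist")
cv2.imwrite("pics/w6.png",im[100:400,140:540][:,:,::-1].repeat(2,0).repeat(2,1))
E
```

```text
tool cm [-0.05  0.07  0.08] turn [-0.002  0.004 -0.001]
after turn, in target axes [-0.05426193  0.06988748  0.08134198]
[0.45335962 0.07992423 0.06372681] [-3.14001732  0.43997002  3.08265915] 0.032300298095943224
[ 0.015 -0.036 -0.844  0.325 -0.033  0.067]
0.97 [462.2, 154.4, 65.7, 108.7] 0
0.59 [303.6, 191.2, 43.2, 144.8] 3412
[0.47179094 0.08604865 0.06652857] [ 0.99879162 -0.04556591  0.01841351] 3412 ends [0.42088335 0.08837111 0.06559005] [0.58800768 0.08074672 0.06867112] top [0.05782817 0.0669681  0.06782065]
y mid grip 0.08696846499444469 [0.0801317  0.09387588]
tool cm [-1.52  0.06  4.89] turn [-0.002 -0.343 -0.   ]
265 250 [ 0.0097 -0.0242 -0.0336]
260 270 [ 0.0068 -0.0243 -0.0474]
375 250 [ 0.0105  0.0286 -0.0352]
380 270 [ 0.0102  0.0275 -0.0532]
gripper centre proj [[315.66453756 239.28377592]
 [315.33832363 262.27340789]
 [315.04615248 282.91020688]]
```

View pics/w6.png

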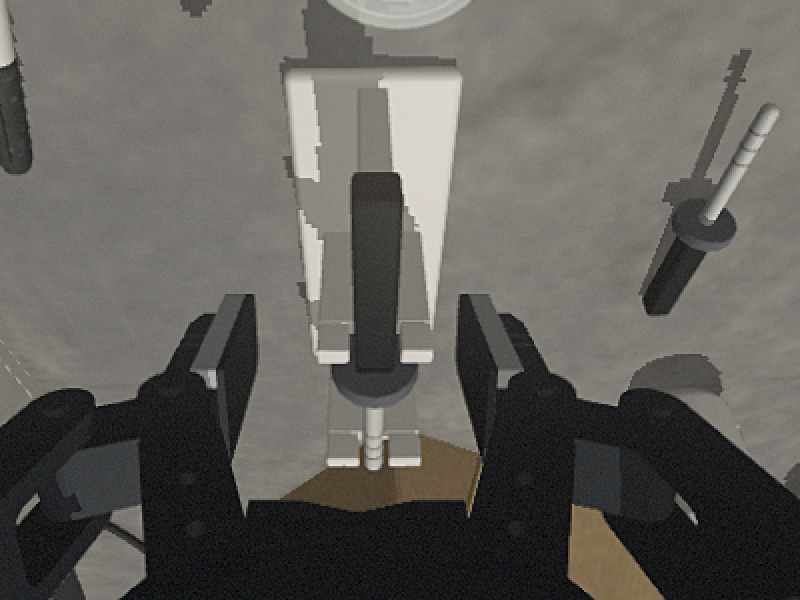

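Call:
jog_arm(
  increments=[
    {"translation": [0, 0.5, 0], "turn": [0, 0, 0], "fingers": -0.2},
    {"translation": [0, 0, 1], "turn": [0, 0, 0], "fingers": -0.2},
    {"translation": [0, 0, 1], "turn": [0, 0, 0], "fingers": -0.2},
    {"translation": [0, 0, 1], "turn": [0, 0, 0], "fingers": -0.2},
    {"translation": [0, 0, 1], "turn": [0, 0, 0], "fingers": 0},
    {"translation": [0, 0, 1], "turn": [0, 0, 0], "fingers": 0.1},
    {"translation": [0, 0, 0], "turn": [0, 0, 0], "fingers": 0.2},
    {"translation": [0, 0, 0], "turn": [0, 0, 0], "fingers": 0.3},
  ],
)

```text
time_s: 12.48
tcp_pos: [0.4757, 0.0838, 0.0187]
orientation: [-3.14, 0.441, 3.083]
wrist_force: [-0.2, -0.7, 0.8]
grip_width: 0.0302
grasp_force: 0.0
```

Run:
```python
from h import *
im,d=imaging.grab_frame("wrist");im2,_=imaging.grab_frame("side")
a=im[140:340,220:420].repeat(2,0).repeat(2,1);b=cv2.resize(im2[180:280,260:360],(400,400),interpolation=3)
cv2.imwrite("pics/w7.png",np.hstack([a,b])[:,:,::-1])
```

```text
(no output)
```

View pics/w7.png

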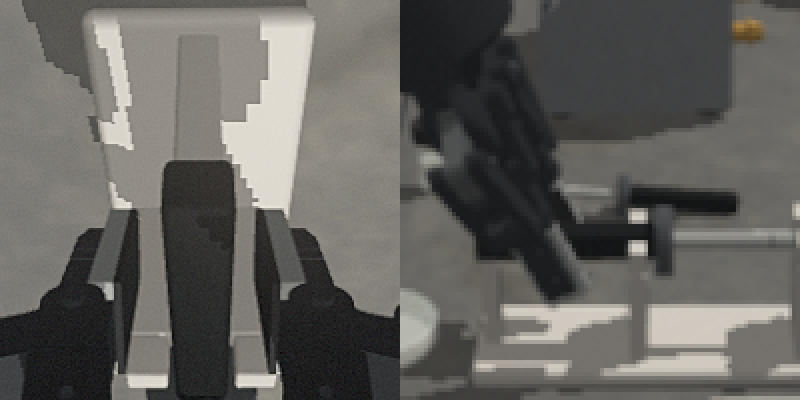

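Call:
jog_arm(
  increments=[
    {"translation": [0, 0, -0.6], "turn": [0, 0, 0], "fingers": 0.3},
    {"translation": [0, 0, 0], "turn": [0, 0, 0], "fingers": 0.6},
    {"translation": [0, 0, 0], "turn": [0, 0, 0], "fingers": 1},
    {"translation": [0, 0, 0], "turn": [0, 0, 0], "fingers": 1},
    {"translation": [0, 0, 0], "turn": [0, 0, 0], "fingers": 1},
    {"translation": [0, 0, 0], "turn": [0, 0, 0], "fingers": 1},
  ],
)

```text
time_s: 13.08
tcp_pos: [0.4735, 0.0838, 0.0254]
orientation: [-3.141, 0.444, 3.083]
wrist_force: [-7.2, 0.8, 14.1]
grip_width: 0.0127
grasp_force: 59.4
```

Call:
jog_arm(
  increments=[
    {"translation": [-0.42, 0, -0.91], "turn": [0, 0, 0], "fingers": 1},
    {"translation": [-0.85, 0, -1.81], "turn": [0, 0, 0], "fingers": 1},
    {"translation": [-0.85, 0, -1.81], "turn": [0, 0, 0], "fingers": 1},
    {"translation": [-0.85, 0, -1.81], "turn": [0, 0, 0], "fingers": 1},
    {"translation": [-0.85, 0, -1.81], "turn": [0, 0, 0], "fingers": 1},
    {"translation": [-0.85, 0, -1.81], "turn": [0, 0, 0], "fingers": 1},
    {"translation": [-0.85, 0, -1.81], "turn": [0, 0, 0], "fingers": 1},
    {"translation": [-0.85, 0, -1.81], "turn": [0, 0, 0], "fingers": 1},
    {"translation": [-0.85, 0, -1.81], "turn": [0, 0, 0], "fingers": 1},
    {"translation": [0, 0, 0], "turn": [0, 0, 0], "fingers": 1},
  ],
)

```text
time_s: 13.92
tcp_pos: [0.4743, 0.0839, 0.1986]
orientation: [-3.141, 0.448, 3.082]
wrist_force: [0.2, -0.3, -0.1]
grip_width: 0.013
grasp_force: 58.6
```

```bash
cat > rod.py <<'E'
from h import *
from fit import fitrod
p,Rc,s=state();print(p,s["orientation"],s["joints"].round(3))
for c in["scene","side","wrist"]:
    im,d=imaging.grab_frame(c);np.savez(f"rod_{c}.npz",im=im,d=d)
    for t in ["gauge_grip","gauge_rod","gauge_tip"]:
        for q in finder.spot_point(c,t)[:2]:
            u,v=q["point"];z=d[int(round(v)),int(round(u))];P=world(c,[[u,v]],[z])[0];print(c,t,round(q["score"],2),np.round([u,v]),P.round(3),"tool",(Rc.T@(P-p)).round(4))
    for q in finder.masks_of(c,"gauge_rod")[:2]:
        P=cloud(c,d,q["pixels"]);D=(P-p)@Rc;P=P[(np.abs(D[:,1])<.03)&(np.linalg.norm(D,axis=1)<.2)]
        if len(P)>60:
            o,v,a,b,k=fitrod(P);print(c,"fit tool axis",(Rc.T@v).round(3),"world axis",v.round(3),"ends tool",(Rc.T@(o+a*v-p)).round(4),(Rc.T@(o+b*v-p)).round(4),k)
E
python3 rod.py
```

```text
[0.47426902 0.083907   0.19861669] [-3.14067871  0.44762504  3.08235762] [ 0.026 -0.144 -0.545  0.724 -0.038  0.077]
scene gauge_grip 0.72 [259. 175.] [0.459 0.436 0.101] tool [0.0749 0.351  0.0715]
scene gauge_grip 0.6 [314. 173.] [0.442 0.063 0.24 ] tool [ 0.0104 -0.0225 -0.0509]
scene gauge_rod 0.65 [347. 218.] [0.644 0.239 0.007] tool [-0.0615  0.1648  0.2418]
scene gauge_rod 0.61 [340. 169.] [0.507 0.068 0.237] tool [-0.0473 -0.0142 -0.0197]
scene gauge_tip 0.86 [373. 162.] [ 1.005e+00  6.170e-01 -1.000e-03] tool [-0.363   0.5637  0.3953]
scene gauge_tip 0.47 [277. 238.] [ 0.428  0.238 -0.002] tool [0.137  0.1508 0.1564]
scene fit tool axis [-0.901  0.017  0.433] world axis [ 0.999 -0.042 -0.001] ends tool [ 0.0333 -0.0064 -0.0545] [-0.1162 -0.0036  0.0174] 356
side gauge_grip 0.72 [333. 228.] [0.529 0.213 0.014] tool [0.0373 0.1326 0.1867]
side gauge_grip 0.57 [293. 154.] [0.455 0.069 0.231] tool [ 0.0026 -0.0165 -0.0373]
side gauge_rod 0.91 [326. 152.] [0.509 0.066 0.233] tool [-0.0471 -0.0161 -0.0158]
side gauge_rod 0.52 [314. 227.] [0.489 0.214 0.018] tool [0.0721 0.1311 0.1
[... 166 characters left out ...]
]
side fit tool axis [-0.894  0.031  0.447] world axis [ 0.999 -0.028 -0.016] ends tool [ 0.0327 -0.0074 -0.0526] [-0.1181 -0.0021  0.0228] 644
wrist gauge_grip 0.85 [317. 274.] [0.445 0.086 0.235] tool [ 0.0106  0.0007 -0.0453]
wrist gauge_grip 0.76 [436. 144.] [0.526 0.217 0.012] tool [0.0418 0.136  0.187 ]
wrist gauge_rod 0.89 [445. 117.] [0.488 0.217 0.018] tool [0.0725 0.1339 0.1654]
wrist gauge_rod 0.68 [318. 326.] [0.497 0.084 0.234] tool [-0.0357  0.0013 -0.0225]
wrist gauge_tip 0.67 [461.  60.] [0.43  0.219 0.021] tool [0.1237 0.132  0.1379]
wrist fit tool axis [-0.927  0.005  0.375] world axis [ 0.997 -0.054  0.063] ends tool [ 0.0359  0.0007 -0.0537] [-0.088   0.0014 -0.0035] 4406
```

```bash
cat > ins.py <<'E'
from h import *
import sys
s_=float(sys.argv[1]);dy=float(sys.argv[2]) if len(sys.argv)>2 else 0;du=float(sys.argv[3]) if len(sys.argv)>3 else 0
th=-.010;n=np.array([-np.cos(th),-np.sin(th),1])/2**.5;ry=np.array([-np.sin(th),np.cos(th),0])
rim=np.array([.472,.368+dy,.0975])+du*np.array([.707,0,.707])
a=np.array([-.903,.01,.43]);a/=np.linalg.norm(a)
yt=np.array([0,1,0])-a[1]*a;yt/=np.linalg.norm(yt);Rrt=np.c_[a,yt,np.cross(a,yt)]
Rw=np.c_[-n,ry,np.cross(-n,ry)];Rt=Rw@Rrt.T
ot=np.array([-.048,0,-.0155])
tp=rim+s_*n-Rt@ot
go(tp,Rt);print("target tcp",tp.round(4),R.from_matrix(Rt).as_euler("xyz").round(3))
p,Rc,s=state();print("in target axes",(Rt.T@(tp-p)*100).round(2),"world",(tp-p).round(4))
o=p+Rc@ot;D=o-rim;print("now rod: out %.4f up %.4f y %.4f"%(D@n,D@np.array([.707,0,.707]),D[1]),"angle",np.arccos(-(Rc@a)@n))
E
python3 ins.py .11
```

```text
tool cm [13.9  27.76 -4.69] turn [ 0.004  0.782 -0.044]
target tcp [0.3438 0.3696 0.1767] [-3.134 -0.341  3.122]
in target axes [12.09 28.37  5.91] world [-0.1289  0.2858 -0.0173]
now rod: out 0.0642 up 0.1191 y -0.2863 angle 0.7827690403481248
```

Call:
jog_arm(
  increments=[
    {"translation": [0, 0, 0], "turn": [0, 0.112, -0.006], "fingers": 1},
    {"translation": [0, 0, 0], "turn": [0, 0.112, -0.006], "fingers": 1},
    {"translation": [0, 0, 0], "turn": [0, 0.112, -0.006], "fingers": 1},
    {"translation": [0, 0, 0], "turn": [0, 0.112, -0.006], "fingers": 1},
    {"translation": [0, 0, 0], "turn": [0, 0.112, -0.006], "fingers": 1},
    {"translation": [0, 0, 0], "turn": [0, 0.112, -0.007], "fingers": 1},
    {"translation": [0, 0, 0], "turn": [0, 0.11, -0.007], "fingers": 1},
    {"translation": [3, 0, 1.4], "turn": [0, 0, 0], "fingers": 1},
    {"translation": [3, 0, 1.4], "turn": [0, 0, 0], "fingers": 1},
    {"translation": [3, 0, 1.4], "turn": [0, 0, 0], "fingers": 1},
    {"translation": [3, 0, 1.4], "turn": [0, 0, 0], "fingers": 1},
    {"translation": [0, 3.5, 0], "turn": [0, 0, 0], "fingers": 1},
    {"translation": [0, 3.5, 0], "turn": [0, 0, 0], "fingers": 1},
    {"translation": [0, 3.5, 0], "turn": [0, 0, 0], "fingers": 1},
    {"translation": [0, 3.5, 0], "turn": [0, 0, 0], "fingers": 1},
    {"translation": [0, 3.5, 0], "turn": [0, 0, 0], "fingers": 1},
    {"translation": [0, 3.5, 0], "turn": [0, 0, 0], "fingers": 1},
    {"translation": [0, 3.5, 0], "turn": [0, 0, 0], "fingers": 1},
    {"translation": [0, 3.5, 0], "turn": [0, 0, 0], "fingers": 1},
    {"translation": [0, 0, 0], "turn": [0, 0, 0], "fingers": 1},
  ],
)

```text
time_s: 16.33
tcp_pos: [0.3454, 0.3708, 0.1798]
orientation: [-3.14, -0.341, 3.128]
wrist_force: [-0.5, -1.4, -0.6]
grip_width: 0.013
grasp_force: 58.8
```

```bash
python3 ins.py .11
```

```text
tool cm [ 0.05 -0.11  0.34] turn [0.004 0.    0.005]
target tcp [0.3438 0.3696 0.1767] [-3.134 -0.341  3.122]
in target axes [ 0.05 -0.11  0.34] world [-0.0016 -0.0011 -0.0031]
now rod: out 0.1110 up 0.0033 y 0.0021 angle 0.006822462450523615
```

```bash
cat > chk.py <<'E'
from h import *
from fit import fitrod
n=np.array([-.7071,-.0071,.7071]);up=np.array([.707,0,.707]);rim=np.array([.472,.368,.0975])
p,Rc,s=state();ot=np.array([-.048,0,-.0155])
a=Rc@(np.array([-.903,.01,.43]));tip=p+Rc@ot+.08*a
for c in["side","scene","wrist"]:
    im,d=imaging.grab_frame(c);np.savez(f"k_{c}.npz",im=im,d=d)
    for t in["gauge_tip","guide_tube"]:
        for q in finder.spot_point(c,t)[:2]: print(c,t,round(q["score"],2),np.round(q["point"],1))
    print(c,"expected tip,rim px",proj(c,[tip,rim]).round(1).tolist())
    for q in finder.masks_of(c,"guide_tube")[:1]:
        P=cloud(c,d,q["pixels"]);D=P-rim;h=D@n;k=np.abs(h)<.008;print(c,"rim",k.sum(),q["score"],"out",np.median(h[k]).round(4),"up",np.percentile(D[k]@up,[2,98]).round(4),"y",np.percentile(D[k,1],[2,98]).round(4))
    for q in finder.masks_of(c,"gauge_rod")[:2]:
        P=cloud(c,d,q["pixels"]);D=P-rim;h=D@n;k=(h>.02)&(h<.105)&(np.hypot(D@up,D[:,1])<.03)
        if k.sum()>15:
            for lo,hi in[(.02,.045),(.045,.075),(.075,.105)]:
                kk=k&(h>lo)&(h<hi);D_=D[kk]
                if kk.sum()>4: print(c,"rod",lo,kk.sum(),"up",np.percentile(D_@up,[5,50,95]).round(4),"y",np.percentile(D_[:,1],[5,50,95]).round(4),"hmin",h[kk].min().round(4))
a=np.load("k_wrist.npz")["im"][100:400,180:480];b=np.load("k_side.npz")["im"][120:200,260:340]
cv2.imwrite("pics/k.png",np.hstack([cv2.resize(a,(400,400)),cv2.resize(b,(400,400),interpolation=3)])[:,:,::-1])
E
python3 chk.py
```

```text
side gauge_tip 0.93 [298.8 157.3]
side gauge_tip 0.66 [285.1 226.6]
side guide_tube 0.62 [303.4 165.1]
side guide_tube 0.18 [252.4 118.3]
side expected tip,rim px [[296.2, 157.8], [304.7, 167.4]]
side rim 61 0.47 out -0.0007 up [-0.009   0.0175] y [-0.0185  0.0407]
side rod 0.02 15 up [0.0031 0.0056 0.0082] y [-0.0024 -0.0004  0.004 ] hmin 0.0336
side rod 0.045 42 up [0.0022 0.0066 0.0089] y [-0.0039  0.0001  0.0043] hmin 0.0453
side rod 0.075 42 up [0.0023 0.0063 0.0091] y [-0.0021  0.0006  0.0032] hmin 0.0752
scene gauge_tip 0.79 [269.8 177.5]
scene gauge_tip 0.66 [279.3 239.2]
scene guide_tube 0.41 [270.4 184.8]
scene expected tip,rim px [[265.4, 176.6], [272.5, 183.7]]
scene rim 63 0.44 out -0.0014 up [-0.0159  0.0123] y [-0.018   0.0138]
wrist gauge_tip 0.6 [192.9 308.1]
wrist expected tip,rim px [[324.5, 370.5], [321.9, 378.8]]
  return _methods._mean(a, axis=axis, dtype=dtype,
  ret = ret.dtype.type(ret / rcount)
Traceback (most recent call last):
  File "chk.py", line 12, in <module>
    P=cloud(c,d,q["pixels"]);D=P-rim;h=D@n;k=np.abs(h)<.008;print(c,"rim",k.sum(),q["score"],"out",np.median(h[k]).round(4),"up",np.percentile(D[k]@up,[2,98]).round(4),"y",np.percentile(D[k,1],[2,98]).round(4))
                                                                                                                                 ~~~~~~~~~~~~~^^^^^^^^^^^^^^^^
IndexError: index -1 is out of bounds for axis 0 with size 0
```

```bash
python3 ins.py .11 -.001 -.0027
```

```text
tool cm [0.16 0.28 0.68] turn [ 0.004 -0.     0.001]
target tcp [0.3419 0.3686 0.1748] [-3.134 -0.341  3.122]
in target axes [0.16 0.28 0.68] world [-0.0038  0.0029 -0.0059]
now rod: out 0.1115 up 0.0068 y -0.0021 angle 0.0029336091008143983
```

```bash
python3 - <<'E'
from h import *
for i in range(5):
    p,Rc,s=state();print(s["time_s"],p,np.abs(s["qd"]).max());imaging.grab_frame("side")
E
sed -i 's/k=np.abs(h)<.008;print/k=np.abs(h)<.008\n        if k.sum()<5: continue\n        print/' chk.py; python3 ins.py .11; python3 chk.py
```

```text
17.0333 [0.34567013 0.36578484 0.18072629] 0.003471719736844914
17.0833 [0.34564207 0.36583221 0.1807017 ] 0.002016690307819289
17.1333 [0.34558809 0.36589741 0.18063936] 0.0011753356383090918
17.1833 [0.34559837 0.36592909 0.18063597] 0.002298906135776115
17.2333 [0.34555019 0.36595793 0.18060657] 0.0019448112138378522
tool cm [0.04 0.36 0.43] turn [ 0.004 -0.     0.002]
target tcp [0.3438 0.3696 0.1767] [-3.134 -0.341  3.122]
in target axes [0.04 0.37 0.43] world [-0.0018  0.0037 -0.0039]
now rod: out 0.1115 up 0.0040 y -0.0029 angle 0.003151276645378697
side gauge_tip 0.89 [299.  157.5]
side gauge_tip 0.71 [282.2 225.3]
side guide_tube 0.37 [305.2 167.2]
side expected tip,rim px [[296.2, 158.1], [304.7, 167.4]]
side rim 50 0.62 out -0.0007 up [-0.0085  0.0182] y [-0.0182  0.0133]
side rod 0.02 15 up [0.003  0.0066 0.0101] y [-0.0072 -0.0053 -0.0036] hmin 0.0345
side rod 0.045 34 up [0.0036 0.0067 0.0091] y [-0.0079 -0.0062 -0.0033] hmin 0.0463
side rod 0.075 44 up [0.003  0.007  0.0099] y [-0.0074 -0.0052 -0.0023] hmin 0.076
scene gauge_tip 0.73 [267.4 177. ]
scene gauge_tip 0.45 [276.1 239.1]
scene guide_tube 0.46 [272.5 185.6]
scene expected tip,rim px [[266.2, 177.0], [272.5, 183.7]]
wrist gauge_tip 0.49 [190.6 306.7]
wrist guide_tube 0.43 [226.4 264. ]
wrist expected tip,rim px [[317.3, 371.7], [321.5, 379.1]]
wrist rim 167 0.54 out -0.0001 up [-0.0783 -0.0622] y [-0.2832 -0.2733]
wrist rod 0.045 11 up [0.0042 0.0061 0.0065] y [-0.0045  0.0006  0.002 ] hmin 0.0698
wrist rod 0.075 16 up [0.0056 0.0067 0.0072] y [-0.0036 -0.0014  0.0008] hmin 0.0752
```

View pics/k.png

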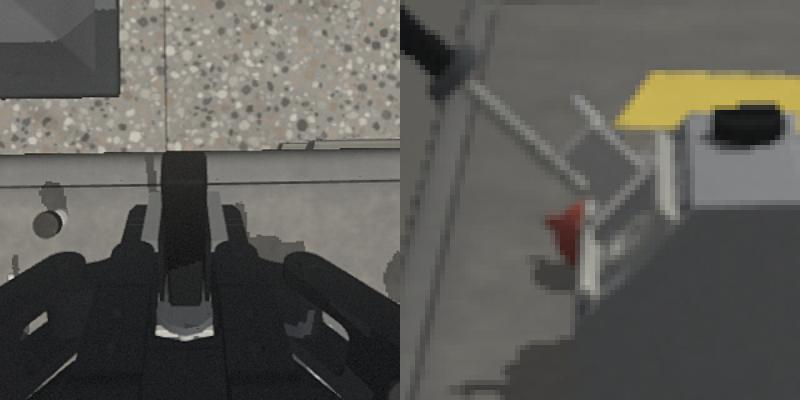

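```bash
python3 ins.py .105 -.0015 -.0015;python3 ins.py .06 -.0015 -.0015
```

```text
tool cm [-0.35  0.22  0.78] turn [ 0.004 -0.     0.002]
target tcp [0.3463 0.3681 0.1721] [-3.134 -0.341  3.122]
in target axes [-0.35  0.22  0.78] world [ 0.0007  0.0022 -0.0085]
now rod: out 0.1115 up 0.0055 y -0.0014 angle 0.0031427084578848907
tool cm [-4.41  0.25  2.71] turn [ 0.004 -0.     0.002]
target tcp [0.3781 0.3678 0.1403] [-3.134 -0.341  3.122]
in target axes [-4.41  0.27  2.71] world [ 0.0325  0.0018 -0.0403]
now rod: out 0.1115 up 0.0055 y -0.0014 angle 0.0031427084578848907
```

Call:
jog_arm(
  increments=[
    {"translation": [-0.15, 0.1, 0.4], "turn": [0, 0, 0], "fingers": 1},
    {"translation": [-0.2, 0.1, 0.38], "turn": [0, 0, 0], "fingers": 1},
    {"translation": [0, 0, 0], "turn": [0, 0, 0], "fingers": 1},
    {"translation": [-0.68, 0, 0.32], "turn": [0, 0, 0], "fingers": 1},
    {"translation": [-0.68, 0, 0.32], "turn": [0, 0, 0], "fingers": 1},
    {"translation": [-0.68, 0, 0.32], "turn": [0, 0, 0], "fingers": 1},
    {"translation": [-0.68, 0, 0.32], "turn": [0, 0, 0], "fingers": 1},
    {"translation": [0, 0, 0], "turn": [0, 0, 0], "fingers": 1},
  ],
)

```text
time_s: 18.7
tcp_pos: [0.3685, 0.3672, 0.1494]
orientation: [-3.137, -0.342, 3.123]
wrist_force: [0.1, 0.6, -0.3]
grip_width: 0.0128
grasp_force: 58.8
```

```bash
python3 ins.py .06 -.0015 -.0015; python3 chk.py | grep -v wrist
```

```text
tool cm [-1.2   0.08  0.53] turn [ 0.003 -0.001  0.001]
target tcp [0.3781 0.3678 0.1403] [-3.134 -0.341  3.122]
in target axes [-1.2   0.08  0.53] world [ 0.0096  0.0006 -0.0091]
now rod: out 0.0731 up -0.0004 y -0.0002 angle 0.0023715670648774743
side gauge_tip 0.85 [308.2 170.2]
side gauge_tip 0.5 [286.5 227. ]
side guide_tube 0.51 [303.9 169.6]
side expected tip,rim px [[306.2, 170.2], [304.7, 167.4]]
side rim 60 0.47 out -0.0008 up [-0.0096  0.0187] y [-0.0182  0.0413]
side rod 0.02 37 up [-0.0031  0.0011  0.0042] y [-0.0075 -0.0045 -0.0008] hmin 0.0205
side rod 0.045 46 up [-0.0026  0.002   0.0132] y [-0.0151 -0.0055 -0.0013] hmin 0.0455
side rod 0.075 111 up [-0.0065  0.0031  0.0125] y [-0.0164 -0.0074  0.0012] hmin 0.0752
scene gauge_tip 0.72 [271.3 187.4]
scene gauge_tip 0.35 [335.3 262.8]
scene guide_tube 0.53 [269.3 186. ]
scene expected tip,rim px [[273.9, 185.8], [272.5, 183.7]]
scene rim 33 0.67 out -0.0008 up [-0.0787 -0.0644] y [-0.2878 -0.2763]
scene rod 0.02 22 up [-0.007  -0.0035 -0.0003] y [-0.0076 -0.0042 -0.0003] hmin 0.0214
scene rod 0.045 27 up [-0.0167 -0.0034  0.0026] y [-0.0137 -0.0047 -0.0005] hmin 0.0468
scene rod 0.075 93 up [-0.0154 -0.0034  0.0088] y [-0.0157 -0.0083  0.0016] hmin 0.0756
```

Call:
jog_arm(
  increments=[
    {"translation": [-0.68, 0, 0.32], "turn": [0, 0, 0], "fingers": 1},
    {"translation": [-0.68, 0, 0.32], "turn": [0, 0, 0], "fingers": 1},
    {"translation": [-0.68, 0, 0.32], "turn": [0, 0, 0], "fingers": 1},
    {"translation": [-0.68, 0, 0.32], "turn": [0, 0, 0], "fingers": 1},
    {"translation": [0, 0, 0], "turn": [0, 0, 0], "fingers": 1},
    {"translation": [0, 0, 0], "turn": [0, 0, 0], "fingers": 1},
  ],
)

```text
time_s: 19.95
tcp_pos: [0.3892, 0.3669, 0.1291]
orientation: [-3.138, -0.342, 3.123]
wrist_force: [-0.4, -0.2, -0.4]
grip_width: 0.0127
grasp_force: 58.8
```

```bash
python3 ins.py .0 -.0015 -.0015
```

```text
tool cm [-4.    0.11  1.89] turn [ 0.003 -0.001  0.001]
target tcp [0.4205 0.3674 0.0979] [-3.134 -0.341  3.122]
in target axes [-4.    0.12  1.89] world [ 0.0314  0.0005 -0.0312]
now rod: out 0.0442 up -0.0002 y -0.0005 angle 0.002642657643367997
```

Call:
jog_arm(
  increments=[
    {"translation": [-0.68, 0, 0.32], "turn": [0, 0, 0], "fingers": 1},
    {"translation": [-0.68, 0, 0.32], "turn": [0, 0, 0], "fingers": 1},
    {"translation": [-0.68, 0, 0.32], "turn": [0, 0, 0], "fingers": 1},
    {"translation": [-0.68, 0, 0.32], "turn": [0, 0, 0], "fingers": 1},
    {"translation": [-0.5, 0, 0.24], "turn": [0, 0, 0], "fingers": 1},
    {"translation": [0, 0, 0], "turn": [0, 0, 0], "fingers": 1},
    {"translation": [0, 0, 0], "turn": [0, 0, 0], "fingers": 1},
  ],
)

```text
time_s: 20.53
tcp_pos: [0.4143, 0.3665, 0.1043]
orientation: [-3.138, -0.342, 3.123]
wrist_force: [0.5, -0.5, -1.2]
grip_width: 0.0128
grasp_force: 58.8
```

Call:
jog_arm(
  increments=[
    {"translation": [-0.27, 0, 0.13], "turn": [0, 0, 0], "fingers": 1},
    {"translation": [-0.27, 0, 0.13], "turn": [0, 0, 0], "fingers": 1},
    {"translation": [0, 0, 0], "turn": [0, 0, 0], "fingers": 1},
    {"translation": [0, 0, 0], "turn": [0, 0, 0], "fingers": 1},
  ],
)

```text
time_s: 20.87
tcp_pos: [0.4185, 0.3665, 0.1004]
orientation: [-3.139, -0.341, 3.124]
wrist_force: [0.3, 1.1, -1.4]
grip_width: 0.0127
grasp_force: 58.8
```

Call:
jog_arm(
  increments=[
    {"translation": [-0.27, 0, 0.13], "turn": [0, 0, 0], "fingers": 1},
    {"translation": [0, 0, 0], "turn": [0, 0, 0], "fingers": 1},
    {"translation": [0, 0, 0], "turn": [0, 0, 0], "fingers": 1},
  ],
)

```text
time_s: 21.12
tcp_pos: [0.4193, 0.3667, 0.0997]
orientation: [-3.139, -0.343, 3.124]
wrist_force: [-6.8, -0.7, 10.6]
grip_width: 0.0128
grasp_force: 60.0
```

Call:
jog_arm(
  increments=[
    {"translation": [-0.14, 0, 0.06], "turn": [0, 0, 0], "fingers": 1},
    {"translation": [0, 0, 0], "turn": [0, 0, 0], "fingers": 1},
    {"translation": [0, 0, 0], "turn": [0, 0, 0], "fingers": 1},
    {"translation": [0, 0, 0], "turn": [0, 0, 0], "fingers": 1},
    {"translation": [0, 0, 0], "turn": [0, 0, 0], "fingers": 1},
  ],
)

```text
time_s: 21.53
tcp_pos: [0.4193, 0.3667, 0.0996]
orientation: [-3.14, -0.344, 3.124]
wrist_force: [-11.5, -0.6, 20.1]
grip_width: 0.0128
grasp_force: 60.9
```

```bash
python3 ins.py .0
python3 - <<'E'
from h import *
n=np.array([-.7071,-.0071,.7071]);up=np.array([.707,0,.707]);rim=np.array([.472,.368,.0975])
for c in["side","scene"]:
    im,d=imaging.grab_frame(c)
    for t in["gauge_rod","guide_tube","gauge_tip"]:
        for q in finder.spot_point(c,t)[:1]: print(c,t,q)
    for q in finder.masks_of(c,"gauge_rod")[:1]:
        P=cloud(c,d,q["pixels"]);h=(P-rim)@n;print(c,np.percentile(h,[2,10,50,98]))
E
```

```text
tool cm [-0.24  0.22 -0.01] turn [ 0.005 -0.003  0.002]
target tcp [0.4216 0.3689 0.0989] [-3.134 -0.341  3.122]
in target axes [-0.24  0.22 -0.01] world [ 0.0023  0.0022 -0.0007]
now rod: out 0.0020 up -0.0012 y -0.0022 angle 0.0050498240856027094
side gauge_rod {'point': [314.6, 228.0], 'score': 0.77}
side guide_tube {'point': [305.1, 165.7], 'score': 0.49}
side gauge_tip {'point': [285.9, 226.0], 'score': 0.79}
side [-0.1176352  -0.11060743 -0.0821277  -0.02956157]
scene gauge_rod {'point': [273.4, 182.2], 'score': 0.64}
scene guide_tube {'point': [272.3, 184.1], 'score': 0.36}
scene gauge_tip {'point': [279.4, 237.6], 'score': 0.58}
scene [-0.11942435 -0.11145691 -0.07861874 -0.03305699]
```

Call:
jog_arm(
  increments=[
    {"translation": [0.45, 0, -0.21], "turn": [0, 0, 0], "fingers": 1},
    {"translation": [0.9, 0, -0.43], "turn": [0, 0, 0], "fingers": 1},
    {"translation": [1.36, 0, -0.64], "turn": [0, 0, 0], "fingers": 1},
    {"translation": [1.36, 0, -0.64], "turn": [0, 0, 0], "fingers": 1},
    {"translation": [1.36, 0, -0.64], "turn": [0, 0, 0], "fingers": 1},
    {"translation": [1.36, 0, -0.64], "turn": [0, 0, 0], "fingers": 1},
    {"translation": [1.36, 0, -0.64], "turn": [0, 0, 0], "fingers": 1},
    {"translation": [1.36, 0, -0.64], "turn": [0, 0, 0], "fingers": 1},
    {"translation": [1.36, 0, -0.64], "turn": [0, 0, 0], "fingers": 1},
    {"translation": [1.36, 0, -0.64], "turn": [0, 0, 0], "fingers": 1},
    {"translation": [0, 0, 0], "turn": [0, 0, 0], "fingers": 1},
    {"translation": [0, 0, 0], "turn": [0, 0, 0], "fingers": 1},
  ],
)

```text
time_s: 23.03
tcp_pos: [0.3255, 0.3686, 0.1932]
orientation: [-3.139, -0.34, 3.125]
wrist_force: [-0.4, -0.6, -1.0]
grip_width: 0.013
grasp_force: 58.8
```

Call:
jog_arm(
  increments=[
    {"translation": [0.67, 0, -1.89], "turn": [0, 0, 0], "fingers": 1},
    {"translation": [0.67, 0, -1.89], "turn": [0, 0, 0], "fingers": 1},
    {"translation": [0.67, 0, -1.89], "turn": [0, 0, 0], "fingers": 1},
    {"translation": [0.67, 0, -1.89], "turn": [0, 0, 0], "fingers": 1},
    {"translation": [0.67, 0, -1.89], "turn": [0, 0, 0], "fingers": 1},
    {"translation": [0.3, 0, -0.95], "turn": [0, -0.08, 0], "fingers": 1},
    {"translation": [0, 0, 0], "turn": [0, -0.1, 0], "fingers": 1},
    {"translation": [0, 0, 0], "turn": [0, -0.1, 0], "fingers": 1},
    {"translation": [0, 0, 0], "turn": [0, -0.1, 0], "fingers": 1},
    {"translation": [0, 0, 0], "turn": [0, -0.1, 0], "fingers": 1},
    {"translation": [0, 0, 0], "turn": [0, -0.1, 0], "fingers": 1},
    {"translation": [0, 0, 0], "turn": [0, -0.1, 0], "fingers": 1},
    {"translation": [0, 0, 0], "turn": [0, -0.1, 0], "fingers": 1},
    {"translation": [0, 0, 0], "turn": [0, 0, 0], "fingers": 1},
    {"translation": [0, 0, 0], "turn": [0, 0, 0], "fingers": 1},
    {"translation": [0, 0, 0], "turn": [0, 0, 0], "fingers": 1},
    {"translation": [0, 0, 0], "turn": [0, 0, 0], "fingers": 1},
    {"translation": [0, 0, 0], "turn": [0, 0, 0], "fingers": 1},
    {"translation": [0, 0, 0], "turn": [0, 0, 0], "fingers": 1},
    {"translation": [0, 0, 0], "turn": [0, 0, 0], "fingers": 1},
  ],
)

```text
time_s: 24.7
tcp_pos: [0.3268, 0.3686, 0.3024]
orientation: [-3.138, 0.438, 3.125]
wrist_force: [0.3, -0.4, -0.9]
grip_width: 0.0125
grasp_force: 58.9
```

```bash
python3 rod.py | grep -E "fit|^\[|rod|tip"
python3 - <<'E'
from h import *
p,Rc,s=state();print(s["time_s"],s["qd"].round(4),p)
n=np.array([-.7071,-.0071,.7071])
for c in["side","scene"]:
    d=imaging.grab_frame(c)[1]
    for q in finder.spot_point(c,"cover_tab")[:1]:
        u,v=q["point"];print(c,world(c,[[u,v]],[d[int(round(v)),int(round(u))]]),q["score"])
E
```

```text
[0.32679564 0.36861591 0.30244779] [-3.13791196  0.43813698  3.12528105] [ 0.894 -0.029 -0.16   1.163 -0.344  0.863]
scene gauge_rod 0.75 [232. 103.] [0.368 0.364 0.337] tool [-0.0521 -0.004  -0.0142]
scene gauge_rod 0.71 [302. 233.] [0.488 0.213 0.011] tool [-0.0248 -0.1513  0.3344]
scene gauge_tip 0.65 [261. 102.] [0.784 1.257 0.14 ] tool [-0.3322  0.8974  0.3316]
scene gauge_tip 0.62 [280. 239.] [ 0.434  0.231 -0.003] tool [ 0.031  -0.1345  0.3237]
scene fit tool axis [-0.899  0.025  0.437] world axis [ 1.     0.007 -0.014] ends tool [ 0.0323 -0.0079 -0.0532] [-0.1156 -0.0038  0.0187] 276
side gauge_rod 0.69 [251.  65.] [0.365 0.356 0.337] tool [-0.049  -0.0124 -0.0148]
side gauge_rod 0.63 [314. 227.] [0.488 0.216 0.017] tool [-0.0277 -0.1488  0.3283]
side gauge_tip 0.77 [290.  63.] [0.418 1.265 0.237] tool [-0.0418  0.8982  0.0886]
side gauge_tip 0.71 [285. 227.] [0.424 0.247 0.001] tool [ 0.0378 -0.1185  0.3155]
side fit tool axis [-0.902  0.039  0.431] world axis [ 1.     0.021 -0.008] ends tool [ 0.0289 -0.0078 -0.0541] [-0.12   -0.0014  0.0171] 388
wrist gauge_rod 0.79 [318. 326.] [0.35  0.369 0.343] tool [-0.0384  0.001  -0.0272]
wrist gauge_rod 0.64 [229. 172.] [0.487 0.218 0.016] tool [-0.0254 -0.1464  0.3293]
wrist gauge_tip 0.68 [224. 144.] [0.444 0.217 0.   ] tool [ 0.0202 -0.1489  0.3251]
wrist gauge_tip 0.33 [158. 178.] [0.49  0.101 0.024] tool [-0.0341 -0.2633  0.324 ]
wrist fit tool axis [-0.93   0.004  0.367] world axis [ 0.998 -0.013  0.062] ends tool [ 0.0331  0.0009 -0.0573] [-0.0874  0.0015 -0.0097] 4324
25.45 [-0.0013  0.     -0.0012 -0.0008  0.0003  0.0001] [0.32608363 0.36867052 0.30270232]
side [[0.46085081 0.43163421 0.11767523]] 0.52
scene [[0.45291974 0.43355721 0.11575516]] 0.7
```

Rod level (within 1°), 0.33 m up, still, cover open (tab at y≈0.433–0.437, about 67 mm open).

```bash
python3 -c "
from station import r
print(r.job_done())"
```

```text
the job is handed in; nothing more can be done
None
```

I handed the job in at about 25 s of the 64 s allowed. The cover is open by about 67–69 mm, the rod was pushed in until it hit a hard stop on the tube's rim and drawn right out, and it is now held level (within about 1°) and still about 0.33 m above the worktop. I did not re-measure the bystanders; no move was planned near them.

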